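# Hold a basement pump controller's key switch at test

### The arm

A 6-joint arm with a two-finger parallel gripper is mounted at the origin on the work surface. World frame = base frame: x ahead of the robot, y to its left, z up, the work surface at z = 0. Lengths are in mm, angles in rad, forces in N, time in s.
With the tool pointing down it reaches from about 350 to 925 mm from the base axis. Payload 6.4 kg.
Tool frame: the origin (TCP) lies between the finger pads; the fingertips stand 19 mm ahead of it and the grasp point (between the pads) is the TCP; z points along the fingers, y is the line along which they close (so a half turn about z gives the same grasp; the last joint's range is limited). The gripper opens to 94 mm and grips with 3 to 60 N. Pads are 16 mm wide; open, the fingers measure 119 mm over their backs; the gripper's body (75 mm by 177 mm) begins 78 mm behind the grasp point.
Start: joints at [-1.296, 0.245, 1.558, -0, 1.339, -0.174], TCP at [282.031, -585.638, 224.455] pointing down, gripper open.
Joint ranges: [-3.13, 3.13], [-1.02, 2.26], [0.13, 2.54], [-0.95, 4.09], [0.21, 2.88], [-2.74, 2.74]. Speed limits (rad/s): [2.57, 2.57, 3.14, 3.14, 3.14, 3.14].

### API

Orientations are given as a unit quaternion [x, y, z, w].
In Python, from cell import * gives the robot as it stands. The module is installed in compiled form; this text tells all that it offers.
- The arm moves only by the tool drive_tool, never from a script. Its argument "steps" is one flat list of numbers, 7 for each row, row after row: the shift along the tool's x, y, z in cm, then the turn, a rotation vector about the tool's x, y, z in degrees, then the closure, from -1 (fully open) to 1 (shut). A call has 1 to 12 rows; each row shifts and turns the commanded pose from where the row before left it, along the tool's axes as they then stand; what a row does not reach is not made up. A row lasts 1/8 s, in which the tool goes at most 62.5 mm and 10.7 degrees, less where a joint would pass 70% of its speed; a pose out of reach is approached as far as the arm can. A call is refused whole if a number of a shift passes 6.25 or a number of a turn 10.7, either way. A call with a gripper value outside its range is refused whole. The fingers move at their own pace and stop on an object; "force" is the grip in N (left out, the last holds). Time passes only in rows, so rows that do not move let the fingers close. It gives the time, the measured TCP pose, the force, the opening and the grip force at its end, in the units of the state.
- state(): the state, without advancing time (a new reading comes with each control period).
- get_image(name): name is "scene" or "top" or "wrist"; returns a dict with "color" (420x560x3 uint8, red, green, blue), "fx", "fy", "cx", "cy" (pixels), "extrinsics" (4x4, takes a point from camera to world coordinates); the wrist camera has in their place "hand_eye" (4x4, takes a point from camera to tool coordinates, whose origin is the TCP and whose axes are the flange's). Camera axes: x right, y down, z forward; pixel columns grow to the right and rows downward; lengths in mm; the calibration is good to about 2 mm. A picture is of the moment at which its call begins: read the wrist's pose just before it. There is no depth.
- close_job(): hands the job in; it is judged then, once.
Trained networks look in a picture, given as the dict that the camera call returned (one of the last four; its "shot" number tells which), for a name from the list of things; names that differ only in an ending like _2 or _b are one class to them, and where a whole thing is asked for, a point or a joint stands for the part that bears it (a point fixed in the world has none). Each returns a list of dicts, best first, with "conf" (0 to 1); they miss things now and then, are a little off and sometimes report something else, mostly with a low value. They report only what shows in the picture. A call takes as long as a camera call.
- find_in(target, picture): "position" ([row, column] as shares, 0 to 1, of the picture: columns of its width, rows of its height, amid what is visible of it).
- masks_of(target, picture): "pixels" (420x560 bool, what is visible of it) and "position" ([row, column] as shares, 0 to 1, of the picture: columns of its width, rows of its height, amid what is visible of it).
The state is a dict: "time_s": time; "joints": joint angles; "joint_velocities": joint speeds; "joint_efforts": joint torques, N m; "tool_pos": TCP position; "eef_rot": TCP orientation; "contact_force": force on the tool from outside, world axes, zero at the start; "moment": the same for the moment, N m; "opening": finger opening in mm; "grip_force": force on a finger pad.
Only numpy, scipy, OpenCV 4.12 (cv2) and the standard library are available. Lean on these libraries where they do the work, as an engineer would, in place of code of your own. Each camera call takes 0.05 s, during which the arm holds its last target. There are 200 camera calls.

### The job

Take the red key from the wooden key rack and push it fully home into the brass lock on top of the grey pump controller; its pins are sticky, so a little wiggling may help. Then turn the key a quarter turn clockwise (seen from above) to its stop, against the spring, and finish still gripping the key and holding it turned there. Leave the other keys and the things on the bench where they are.

Things in the scene. Friction and masses are not known exactly. Their poses are not given: they have to be found in the camera images.
- key_red: Right key, stands blade down in a rack slot. Origin: on its axis at the underside of the steel shoulder (10x23, z 0 to 11), which rests on the rack and, fully home, on the plug. z up. Blade 4.5 thick (x), 12 wide (y), z 0 to -28, last 7 mm a wedge about 2 thick, 9 wide. About 45 g. Half a turn about z is the same.
- key_red_grip (a point): Centre of the red key's red plastic bow, 28 mm above the key's origin, the place to grip. The bow is 10 thick (x) by 32 wide (y) by 36 tall (18 above and below this point): close the fingers along x.
- key_blue: A key for another lock, same size but a blue bow and a 15.5 mm wide blade that does not enter this lock; stands in the rack. Origin and axes as key_red. Leave alone.
- key_yellow: A key for another lock, as key_blue but with a yellow bow. Leave alone.
- key_rack: Fixed wooden block 55 (x) by 165 (y) by 42 tall; origin at the centre of its underside. Three slots along its y at -55, 0 and +55 mm, each 7 (x) by 18 (y), 34 deep, with a key in each, bows in line with about 23 mm between them, so the fingers have free room on the x sides.
- pump_box: Fixed grey steel pump controller, 150 (x) by 190 (y), flat top at 80 mm; origin at the centre of its underside. The lock is in the middle of its top in a flat red ring 48 across. A green flag (34 by 24) lies on the top 60 to 85 mm from the lock towards +y; geared to the plug, it stands up, 110 mm high, when the key is turned.
- lock_mouth (a point): Centre of the top face of the round brass plug (33 across), 86 mm above the table; turns with the plug. Key slot 6.0 (own x) by 13.5 (own y), 31 deep, straight down: the key's x goes along this x, either sense. At rest this x is along the box's x. Fully home, the key's origin is within about 1 mm of this point.
- lock (a joint): Turn of the plug, rad: 0 at rest, growing clockwise from above, stop at 1.5. A spring returns it if let go: 0.03 N m at 0, 0.105 N m at the stop. The key has about 0.15 rad of play, so the hand turns that much farther. Two sticky pins stick 2.5 mm into the slot's long sides, 11 and 19 mm down: 10 to 20 N to push past, less while twisting a few degrees to and fro.
- tape: Roll of blue tape lying flat, 100 across, 24 high, origin at the centre of its underside. Leave alone.
- screw_jar: Glass jar with a steel cap, 68 across, 85 tall, origin at the centre of its underside. Leave alone.
- mug: Blue mug, 80 across, 90 tall, origin at the centre of its underside. Leave alone.
- screwdriver: Screwdriver lying on the bench, about 200 long along its x. Leave alone.
- wrench: Steel wrench lying on the bench, about 180 long along its x. Leave alone.

How it is judged (in metres and radians):
On the way, in this order (a step that is already met when the one before it is completed fails the run):
1. the red key is lifted clear of the rack in the fingers (height (world z) of key_red above 0.08 m and contact force between the fingers and key_red above 3 N), for 0.1 s.
2. the red key is fully home in the lock, not yet turned (z of key_red in the frame of lock_mouth below 0.004 m and horizontal distance between key_red and lock_mouth below 0.004 m and angle between key_red's own z axis and vertical below 0.15 rad and value of joint lock below 0.5 rad), for 0.05 s.
At the end, for the whole second after the job is handed in: The program finishes holding: the red key is fully home (its shoulder within 4 mm of the plug's top, within 4 mm of its centre, upright within 0.15 rad), the plug is turned clockwise by more than 1.3 rad (stop at 1.5) and at rest, and the fingers still grip the key with more than 3 N (z of key_red in the frame of lock_mouth below 0.004 m and horizontal distance between key_red and lock_mouth below 0.004 m and angle between key_red's own z axis and vertical below 0.15 rad and value of joint lock above 1.3 rad and velocity of joint lock between -0.1 and 0.1 rad/s and contact force between the fingers and key_red above 3 N); the arm keeps its last pose, push and grip.
It fails at once if the blue or the yellow key is disturbed (moved more than 30 mm) (distance of any of key_blue, key_yellow from where it was at the start of the episode above 0.03 m).
It fails at once if a thing lying about the bench is disturbed (tape, jar, mug, screwdriver or wrench moved more than 30 mm) (distance of any of tape, screw_jar, mug, screwdriver, wrench from where it was at the start of the episode above 0.03 m).
It also fails if it takes over 42 s, if anything falls off the work surface, if the arm or the gripper's body presses on something with over 40 N, if the wrist force passes 120 N, or if a joint passes its speed limit or range.

## Working session

There is one attempt and no reset: what is moved stays moved. The work goes in short steps, Python scripts to look and compute and a tool call to move; the robot and the scene stay as the last step left them, time stands still between calls to the robot, and variables do not carry over. Pictures are saved under pics/ and viewed, at most 10 in all, crops included, and the job is handed in when it is done.

Besides the shell and the picture viewer there is one more tool, called after "Request:" in YAML: its name, and indented under it one key for each argument. drive_tool: Moves the arm, as the interface text tells. Its arguments: {"type":"object","properties":{"steps":{"type":"array","items":{"type":"number"}},"force":{"type":"number"}},"required":["steps"]}

```bash
mkdir -p pics
cat > h.py <<'E'
from cell import *
import numpy as np, cv2
from scipy.spatial.transform import Rotation as R
def T_of(p):
    s=state()
    if "extrinsics" in p: return np.array(p["extrinsics"])
    M=np.eye(4);M[:3,:3]=R.from_quat(s["eef_rot"]).as_matrix();M[:3,3]=s["tool_pos"]
    return M@np.array(p["hand_eye"])
def ray(p,T,row,col,z):
    d=T[:3,:3]@np.array([(col-p["cx"])/p["fx"],(row-p["cy"])/p["fy"],1]); o=T[:3,3]
    return o+d*(z-o[2])/d[2]
def save(p,n): cv2.imwrite(f"pics/{n}.png",p["color"][:,:,::-1])
E
python3 - <<'E'
from h import *
for n in ["scene","top"]:
    p=get_image(n); save(p,n+"1"); T=T_of(p); print(n,p["fx"],T[:3,3].round(),T[:3,2].round(2))
    for t,z in [("key_red",60),("key_blue",60),("key_yellow",60),("key_rack",42),("pump_box",80),("lock_mouth",86),("key_red_grip",70)]:
        for r in find_in(t,p)[:2]:
            row,col=r["position"][0]*420,r["position"][1]*560
            print(t,round(r["conf"],2),round(row),round(col),ray(p,T,row,col,z).round(1))
s=state();print(s)
E
```

```text
scene 437.8083553473502 [1514.  243.  866.] [-0.76 -0.17 -0.63]
key_red 0.56 218 340 [553.4 207.5  60. ]
key_red 0.43 201 236 [ 534.  -105.4   60. ]
key_blue 0.57 217 359 [540.4 258.9  60. ]
key_yellow 0.66 223 381 [555.7 321.9  60. ]
key_rack 0.87 231 360 [580.1 267.3  42. ]
pump_box 0.89 214 242 [613.2 -63.5  80. ]
lock_mouth 0.38 204 234 [577.5 -95.3  86. ]
key_red_grip 0.71 289 279 [850.3  92.3  70. ]
key_red_grip 0.49 209 341 [528.3 208.9  70. ]
top 471.6141963591007 [ 537.    9. 1479.] [ 0.05  0.02 -1.  ]
key_red 0.55 238 224 [553.4 223.2  60. ]
key_yellow 0.43 233 193 [568.9 318.6  60. ]
key_rack 0.85 237 217 [556.6 248.9  42. ]
pump_box 0.8 232 326 [569.  -81.1  80. ]
lock_mouth 0.47 229 328 [577.4 -88.3  86. ]
key_red_grip 0.42 239 225 [552.6 220.5  70. ]
{'time_s': 0.8, 'joints': array([-1.29610895e+00,  2.45076124e-01,  1.55778062e+00,  2.92814360e-06,
        1.33870327e+00, -1.74093575e-01]), 'joint_velocities': array([ 0.00103574, -0.00135573, -0.00377081, -0.001309  ,  0.00115876,
        0.00033562]), 'joint_efforts': array([-1.38921543e-03, -4.15810096e+01, -3.14855146e+01,  6.85104635e-02,
        2.90558062e-02, -2.66147032e-05]), 'tool_pos': array([ 282.02913142, -585.6495578 ,  224.4809714 ]), 'eef_rot': array([9.74929990e-01, 2.22511832e-01, 2.24348980e-06, 1.62271516e-05]), 'contact_force': array([-0.68734215, -0.66703198, -0.59611168]), 'moment': array([0.01643908, 0.02714113, 0.01280221]), 'grip_force': 0.0, 'opening': 93.60814388431344}
```

Run:
```python
import cv2,numpy as np
a=cv2.imread("pics/scene1.png");b=cv2.imread("pics/top1.png")
b2=cv2.resize(b[150:330,140:400],None,fx=3,fy=3,interpolation=cv2.INTER_CUBIC)
cv2.imwrite("pics/topc.png",b2);cv2.imwrite("pics/scenec.png",cv2.resize(a[130:330,150:420],None,fx=2.9,fy=2.9,interpolation=cv2.INTER_CUBIC))
```

```text
(no output)
```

View pics/topc.png

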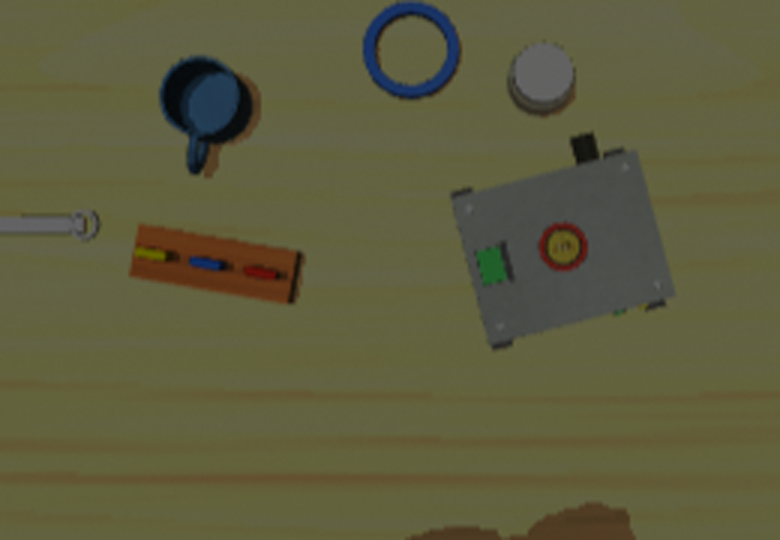

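View pics/scenec.png

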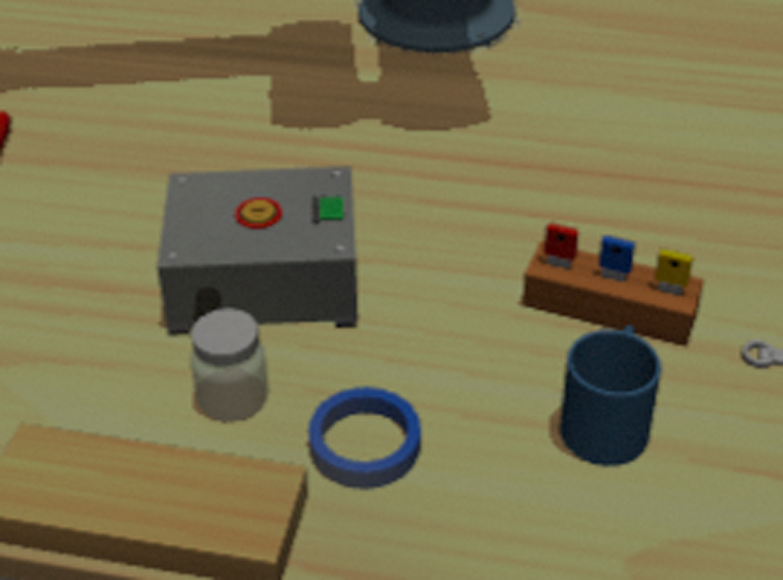

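The top crop shows the red key at about (262,271) in a row with blue and yellow, the rack yawed about -9°. The lock is at (563,246), the box yawed about +14°, with its flag towards +y. The scene crop agrees. I'll move over the key.

Request:
drive_tool:
  steps: [0, 0, 0, 0, 0, -9.3, -1, 0, 0, 0, 0, 0, -9.3, -1, 0, 0, 0, 0, 0, -9.3, -1, 0, 0, 0, 0, 0, -9.3, -1, 0, 0, 0, 0, 0, -9.3, -1, 0, 0, 0, 0, 0, -9.3, -1, 5.95, 1.07, 0, 0, 0, 0, -1, 5.95, 1.07, 0, 0, 0, 0, -1, 5.95, 1.07, 0, 0, 0, 0, -1, 5.95, 1.07, 0, 0, 0, 0, -1, 5.95, 1.07, 0, 0, 0, 0, -1, 5.95, 1.07, 0, 0, 0, 0, -1]

```text
time_s: 2.3
tool_pos: [398.6, -240.2, 224.7]
eef_rot: [0.758, 0.653, 0.0, 0.0]
contact_force: [0.7, -0.3, 0.7]
opening: 93.8
grip_force: 0.0
```

Request:
drive_tool:
  steps: [5.95, 1.07, 0, 0, 0, 0, -1, 5.95, 1.07, 0, 0, 0, 0, -1, 5.95, 1.07, 0, 0, 0, 0, -1, 5.95, 1.07, 0, 0, 0, 0, -1, 5.95, 1.07, 0, 0, 0, 0, -1, 5.95, 1.07, 0, 0, 0, 0, -1, 5.95, 1.07, 0, 0, 0, 0, -1, 5.95, 1.07, 0, 0, 0, 0, -1, 0, 0, 0, 0, 0, 0, -1]

```text
time_s: 3.42
tool_pos: [553.3, 219.3, 224.1]
eef_rot: [0.756, 0.655, -0.0, -0.0]
contact_force: [0.4, -0.0, -0.1]
opening: 93.9
grip_force: 0.0
```

Run:
```python
from h import *
s=state();print(s["time_s"],s["tool_pos"],s["eef_rot"])
p=get_image("wrist");save(p,"w1");T=T_of(p);print(np.array(p["hand_eye"]).round(2),p["fx"],p["cx"],p["cy"])
for t in ["key_red","key_blue","key_yellow","key_rack"]:
    for r in masks_of(t,p)[:2]:
        m=r["pixels"];n,_,st,c=cv2.connectedComponentsWithStats(m.astype(np.uint8))
        rect=cv2.minAreaRect(cv2.findNonZero(m.astype(np.uint8)))
        row,col=r["position"][0]*420,r["position"][1]*560
        print(t,round(r["conf"],2),round(row),round(col),m.sum(),rect,ray(p,T,row,col,80).round(1))
```

```text
3.425 [553.31250381 219.3062216  224.09852791] [ 7.55898221e-01  6.54689117e-01 -1.80335585e-05 -1.98878691e-04]
[[   0.     -0.97   -0.24   69.62]
 [   1.      0.     -0.     -0.55]
 [   0.     -0.24    0.97 -161.63]
 [   0.      0.      0.      1.  ]] 353.2624921642931 278.5618217374683 206.85872635496807
key_red 0.97 207 272 448 ((271.0, 205.5), (39.0, 12.0), 90.0) [545.9 212.6  80. ]
key_yellow 0.81 74 274 547 ((275.5, 76.0), (44.0, 13.0), 90.0) [563.3 322.7  80. ]
key_rack 0.84 131 277 8684 ((275.4237060546875, 136.34176635742188), (61.1080436706543, 176.85336303710938), 0.8184555172920227) [559.5 277.1  80. ]
```

View pics/w1.png

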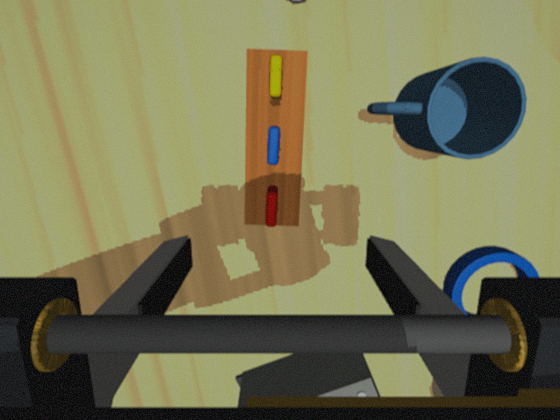

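The wrist picture shows the red bow at about (271,206), blue at (273,145), yellow at (275,76) and the rack nearly aligned with the image columns. Fingers have free room on both sides.

Run:
```python
from h import *
s=state();p=get_image("wrist");T=T_of(p);M=R.from_quat(s["eef_rot"]).as_matrix()
g=cv2.cvtColor(p["color"],cv2.COLOR_RGB2HSV);P={}
for t in ["key_red","key_blue","key_yellow"]:
    for r in masks_of(t,p)[:1]:
        m=r["pixels"];v,u=np.nonzero(m);row=(np.percentile(v,1)+np.percentile(v,99))/2;w=ray(p,T,row,u.mean(),87);P[t]=w
        print(t,r["conf"],row,u.mean(),w.round(1),(M.T@(w-s["tool_pos"])).round(1))
d=P["key_yellow"]-P["key_red"];print(np.degrees(np.arctan2(-d[0],d[1])),np.linalg.norm(d),np.degrees(np.arctan2(M[1,0],M[0,0])))
```

```text
key_blue 0.22 200.055 270.662109375 [545.8 217.5  87. ] [  1.5  -7.5 137.6]
key_yellow 0.9 70.0 273.88 [564.7 322.1  87. ] [107.7  -4.4 137.6]Traceback (most recent call last):
  File "<stdin>", line 8, in <module>
KeyError: 'key_red'
```

Request:
drive_tool:
  steps: [-0.25, -0.7, 4, 0, 0, 1, -1, 0, 0, 5.5, 0, 0, 0, -1, 0, 0, 4.2, 0, 0, 0, -1, 0, 0, 0, 0, 0, 0, -1]

```text
time_s: 4.38
tool_pos: [543.0, 213.7, 84.1]
eef_rot: [0.763, 0.646, -0.003, -0.002]
contact_force: [-0.4, -0.0, 0.1]
opening: 94.2
grip_force: 0.0
```

Run:
```python
from h import *
s=state();M=R.from_quat(s["eef_rot"]).as_matrix();p=get_image("wrist");T=T_of(p);print(s["tool_pos"],np.degrees(np.arctan2(M[1,0],M[0,0])))
h=cv2.cvtColor(p["color"],cv2.COLOR_RGB2HSV)
save(p,"w2")
for t in ["key_red","key_yellow","key_red_grip"]:
    for r in masks_of(t,p)[:2]:
        m=r["pixels"];v,u=np.nonzero(m);row=(np.percentile(v,1)+np.percentile(v,99))/2;w=ray(p,T,row,u.mean(),87)
        print(t,r["conf"],np.percentile(v,[1,99]),np.percentile(u,[1,99]),u.mean(),(M.T@(w-s["tool_pos"])).round(1))
```

```text
[543.00124689 213.73216436  84.08287895] 80.47880055699122
key_red 0.58 [218. 294.] [274. 295.] 284.1476903057905 [ 5.7  4.2 -3. ]
key_yellow 0.66 [ 0. 66.] [277. 301.] 288.49240506329113 [105.6   5.5  -3.2]
key_yellow 0.38 [ 21. 150.] [450. 559.] 518.2306180603322 [ 84.8 105.3  -3.9]
key_red_grip 0.98 [218. 294.] [274. 295.] 284.32999373825925 [ 5.7  4.3 -3. ]
```

View pics/w2.png

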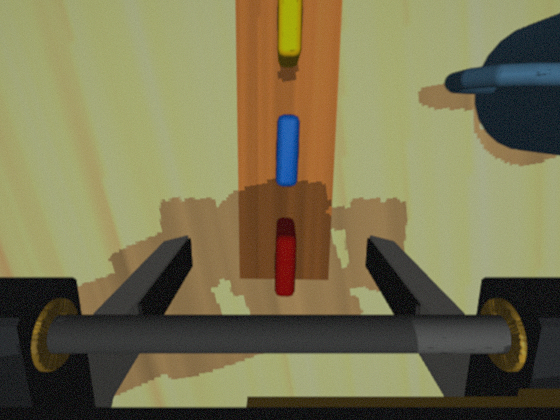

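The red bow spans rows ~228–294 at column 284, so it lies about +3 mm in x and +4 mm in y from the tool. I'll correct that, descend and grip.

Request:
drive_tool:
  steps: [0.3, 0.43, 0.6, 0, 0, 0.6, -1, 0, 0, 0.6, 0, 0, 0, -1, 0, 0, 0, 0, 0, 0, -1]
  force: 45

```text
time_s: 4.95
tool_pos: [550.1, 216.9, 74.8]
eef_rot: [0.766, 0.642, -0.001, -0.0]
contact_force: [0.3, -0.0, -0.1]
opening: 94.0
grip_force: 0.0
```

Run:
```python
from h import *
s=state();M=R.from_quat(s["eef_rot"]).as_matrix();p=get_image("wrist");T=T_of(p);print(s["tool_pos"],np.degrees(np.arctan2(M[1,0],M[0,0])),M[:,2].round(4))
for t in ["key_red_grip"]:
    for r in masks_of(t,p)[:2]:
        m=r["pixels"];v,u=np.nonzero(m);b=v>np.percentile(v,30)
        w=ray(p,T,v.max(),u[b].mean(),88);w2=ray(p,T,v.max(),u[b].mean(),86)
        print(t,r["conf"],np.percentile(v,[1,99]),u[b].mean(),(M.T@(w-s["tool_pos"])).round(1)+[16,0,0])
```

```text
[550.13072311 216.88508569  74.83851401] 79.91888209240373 [-1.2e-03 -3.0e-04 -1.0e+00]
key_red_grip 0.98 [231. 312.] 270.3344537815126 [ -2.4  -4.3 -13.1]
```

Request:
drive_tool:
  steps: [-0.2, -0.4, 0.3, 0, 0, 0, -1, 0, 0, 0, 0, 0, 0, -1, 0, 0, 0, 0, 0, 0, -1, 0, 0, 0, 0, 0, 0, -1]

```text
time_s: 5.55
tool_pos: [546.4, 215.7, 72.6]
eef_rot: [0.767, 0.642, 0.0, 0.0]
contact_force: [-0.5, 0.3, 0.7]
opening: 94.0
grip_force: 0.0
```

Run:
```python
from h import *
s=state();M=R.from_quat(s["eef_rot"]).as_matrix();p=get_image("wrist");T=T_of(p);print(s["tool_pos"],np.degrees(np.arctan2(M[1,0],M[0,0])),M[:,2].round(4))
for t in ["key_red_grip"]:
    for r in masks_of(t,p)[:2]:
        m=r["pixels"];v,u=np.nonzero(m);b=v>np.percentile(v,30)
        w=ray(p,T,v.max(),u[b].mean(),88)
        print(t,r["conf"],np.percentile(v,[1,99]),u[b].mean(),(M.T@(w-s["tool_pos"])).round(1)+[16,0,0])
```

```text
[546.39210885 215.68517883  72.5904299 ] 79.91094833112658 [ 3.e-04  0.e+00 -1.e+00]
key_red_grip 0.8 [229. 311.] 278.13149606299214 [ -0.5  -0.8 -15.4]
```

Request:
drive_tool:
  steps: [0, -0.07, 0.1, 0, 0, 0, 1, 0, 0, 0, 0, 0, 0, 1, 0, 0, 0, 0, 0, 0, 1, 0, 0, 0, 0, 0, 0, 1, 0, 0, 0, 0, 0, 0, 1, 0, 0, 0, 0, 0, 0, 1]
  force: 45

```text
time_s: 6.4
tool_pos: [545.6, 215.8, 71.5]
eef_rot: [0.767, 0.642, 0.0, -0.0]
contact_force: [0.6, -0.1, -1.4]
opening: 37.5
grip_force: 0.0
```

Request:
drive_tool:
  steps: [0, 0, 0, 0, 0, 0, 1, 0, 0, 0, 0, 0, 0, 1, 0, 0, 0, 0, 0, 0, 1, 0, 0, 0, 0, 0, 0, 1, 0, 0, 0, 0, 0, 0, 1]

```text
time_s: 7.02
tool_pos: [545.6, 215.8, 71.4]
eef_rot: [0.767, 0.642, 0.0, 0.0]
contact_force: [-0.4, -0.4, 0.4]
opening: 9.6
grip_force: 45.0
```

Request:
drive_tool:
  steps: [0, 0, -1, 0, 0, 0, 1, 0, 0, -2, 0, 0, 0, 1, 0, 0, -4, 0, 0, 0, 1, 0, 0, -5, 0, 0, 0, 1, 0, 0, 0, 0, 0, -7.9, 1, 0, 0, 0, 0, 0, -7.9, 1, 0, 0, 0, 0, 0, -7.9, 1]

```text
time_s: 7.9
tool_pos: [545.6, 216.0, 193.3]
eef_rot: [0.616, 0.787, 0.001, 0.0]
contact_force: [0.1, -0.3, -0.7]
opening: 9.6
grip_force: 45.0
```

Request:
drive_tool:
  steps: [-5.06, -0.57, 0, 0, 0, 0, 1, -5.06, -0.57, 0, 0, 0, 0, 1, -5.06, -0.57, 0, 0, 0, 0, 1, -5.06, -0.57, 0, 0, 0, 0, 1, -5.06, -0.57, 0, 0, 0, 0, 1, -5.06, -0.57, 0, 0, 0, 0, 1, -5.06, -0.57, 0, 0, 0, 0, 1, 0, 0, 0, 0, 0, 0, 1, 0, 0, 0, 0, 0, 0, 1, 0, 0, 0, 0, 0, 0, 1]

```text
time_s: 9.15
tool_pos: [590.1, -136.5, 191.9]
eef_rot: [0.618, 0.786, 0.0, -0.0]
contact_force: [-0.3, -0.5, -0.6]
opening: 9.7
grip_force: 45.0
```

Run:
```python
from h import *
s=state();M=R.from_quat(s["eef_rot"]).as_matrix();p=get_image("wrist");T=T_of(p);save(p,"w3");print(s["time_s"],s["tool_pos"],s["opening"],np.degrees(np.arctan2(M[1,0],M[0,0])),M[:,2].round(4))
for t,z in [("key_red",88),("lock_mouth",86),("pump_box",80)]:
    for r in masks_of(t,p)[:2]:
        m=r["pixels"];rect=cv2.minAreaRect(cv2.findNonZero(m.astype(np.uint8)))
        row,col=r["position"][0]*420,r["position"][1]*560;w=ray(p,T,row,col,z)
        print(t,round(r["conf"],2),row,col,m.sum(),rect,w.round(1),(M.T@(w-s["tool_pos"])).round(1))
```

```text
9.15 [ 590.09196618 -136.47757109  191.90055117] 9.680745010236274 103.70563311246015 [ 1.e-04  2.e-04 -1.e+00]
key_red 0.88 268.506 279.216 1867 ((278.5, 269.5), (87.0, 23.0), 90.0) [ 601.3 -182.4   88. ] [-47.3   0.  103.9]
lock_mouth 0.71 139.482 269.584 1503 ((267.0, 139.0), (42.0, 44.0), 90.0) [569.9 -84.5  86. ] [ 55.3  -7.3 105.9]
lock_mouth 0.34 55.02 500.024 3073 ((510.9700927734375, 47.435768127441406), (106.7180404663086, 61.6605224609375), 48.30186462402344) [714.   11.1  86. ] [114.  155.4 105.9]
pump_box 0.92 122.89200000000001 265.71999999999997 50241 ((276.46728515625, 126.61494445800781), (269.0146179199219, 217.28273010253906), 85.46621704101562) [564.2 -73.5  80. ] [ 67.3 -10.3 111.9]
```

View pics/w3.png

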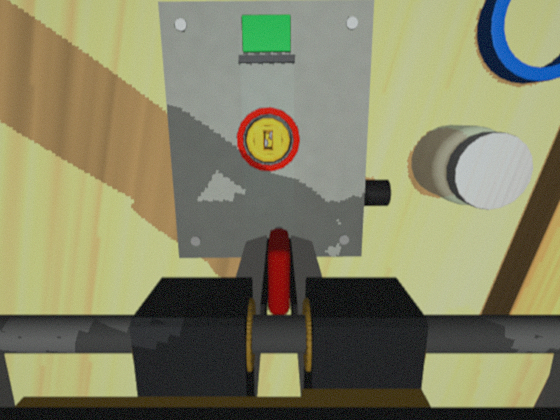

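The wrist picture shows the plug and ring centred at about (268,139), the flag up at (267,33), box screws at (180,24), (352,22), (195,241) and (344,239), and the key held upright at column 279.

Run:
```python
from h import *
s=state();M=R.from_quat(s["eef_rot"]).as_matrix();p=get_image("wrist");T=T_of(p)
tl=lambda r,c,z:(M.T@(ray(p,T,r,c,z)-s["tool_pos"])).round(2)
img=p["color"].astype(int);r,g,b=img[...,0],img[...,1],img[...,2]
ring=((r>150)&(g<80)&(b<80));ring[220:]=0
cn=cv2.findNonZero(cv2.morphologyEx(ring.astype(np.uint8),cv2.MORPH_CLOSE,np.ones((3,3))))
el=cv2.fitEllipse(cv2.convexHull(cn));print("ring",len(cn),el,tl(el[0][1],el[0][0],80.5))
yel=((r>130)&(g>100)&(b<110));yel[:100]=0;yel[180:]=0;yel[:,:235]=0;yel[:,300:]=0
e=cv2.fitEllipse(cv2.convexHull(cv2.findNonZero(yel.astype(np.uint8))));print("plug",e,tl(e[0][1],e[0][0],86))
S=[tl(a,c,80) for a,c in[(24,180),(22,352),(241,195),(239,344)]];print(S)
print("yaw",[np.degrees(np.arctan2((u-v)[1],(u-v)[0])).round(2) for u,v in[(S[0],S[2]),(S[1],S[3])]],np.degrees(np.arctan2((S[1]-S[0])[1],(S[1]-S[0])[0])),np.degrees(np.arctan2((S[3]-S[2])[1],(S[3]-S[2])[0])))
fl=(g>130)&(r<80)&(b<110);fl[60:]=0;v,u=np.nonzero(fl);print("flag",v.mean(),u.mean(),tl(v.mean(),u.mean(),82))
H=np.linalg.inv(np.array(p["hand_eye"]))
for n,q in dict(topB=[-16,0,-17],topF=[16,0,-17],botF=[16,0,19],shF=[11.5,0,29],blF=[6,0,30],tipF=[4.5,0,57],tipB=[-4.5,0,57]).items():
    c=H@np.array(q+[1]);print(n,(p["fy"]*c[1]/c[2]+p["cy"]).round(1),(p["fx"]*c[0]/c[2]+p["cx"]).round(1))
a=np.vstack([img[100:180,225:310],img[210:330,225:310]]).astype(np.uint8)
cv2.imwrite("pics/w3c.png",cv2.resize(a[:,:,::-1],None,fx=3,fy=3,interpolation=cv2.INTER_CUBIC)[:600])
```

```text
ring 906 ((267.9897766113281, 137.97335815429688), (61.581520080566406, 62.83912658691406), 143.22036743164062) [ 55.97  -8.68 111.08]
plug ((269.30853271484375, 136.2579803466797), (57.39787292480469, 65.39729309082031), 136.89434814453125) [ 57.5   -7.53 105.58]
[array([135.01, -70.33, 111.59]), array([136.35,  51.07, 111.58]), array([-26.74, -68.81, 111.57]), array([-24.91,  52.71, 111.57])]
yaw [np.float64(-0.54), np.float64(-0.58)] 89.36760109753698 89.13723377637457
flag 31.88712422007941 265.8207600680658 [129.49  -9.68 109.58]
topB 313.4 279.6
topF 247.2 279.7
botF 223.5 279.5
shF 226.0 279.5
blF 234.8 279.5
tipF 223.7 279.4
tipB 237.0 279.4
```

View pics/w3c.png

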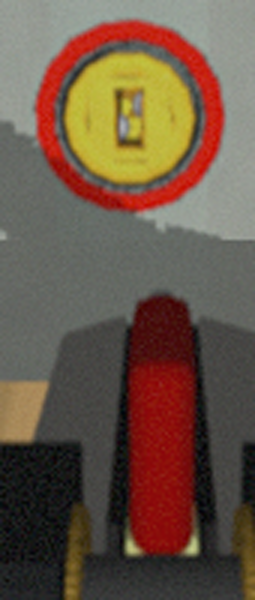

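Request:
drive_tool:
  steps: [2.8, -0.42, 0, 0, 0, 0, 1, 2.82, -0.42, 1, 0, 0, -0.6, 1, 0, 0, 3.2, 0, 0, 0, 1, 0, 0, 0, 0, 0, 0, 1, 0, 0, 0, 0, 0, 0, 1, 0, 0, 0, 0, 0, 0, 1]

```text
time_s: 10.15
tool_pos: [569.8, -85.7, 151.0]
eef_rot: [0.614, 0.789, 0.0, 0.001]
contact_force: [0.2, 0.2, -0.1]
opening: 9.8
grip_force: 45.0
```

Run:
```python
from h import *
s=state();M=R.from_quat(s["eef_rot"]).as_matrix();print(s["tool_pos"],M.T@(np.array([568.6,-83.9,150])-s["tool_pos"]),np.degrees(np.arctan2(M[1,0],M[0,0])),s["contact_force"],s["moment"])
p=get_image("wrist");T=T_of(p);img=p["color"]
a=cv2.resize(img[120:330,190:370,::-1],None,fx=2.8,fy=2.8,interpolation=cv2.INTER_CUBIC);cv2.imwrite("pics/w4.png",a)
q=get_image("scene");cv2.imwrite("pics/s4.png",cv2.resize(q["color"][150:250,180:320,::-1],None,fx=5,fy=5,interpolation=cv2.INTER_CUBIC))
```

```text
[569.75125539 -85.71659176 150.99112461] [ 2.04480661 -0.67270064  0.98689532] 104.19551438471291 [ 0.21118131  0.20713694 -0.06684193] [-0.05127768 -0.11366085  0.0313678 ]
```

View pics/w4.png

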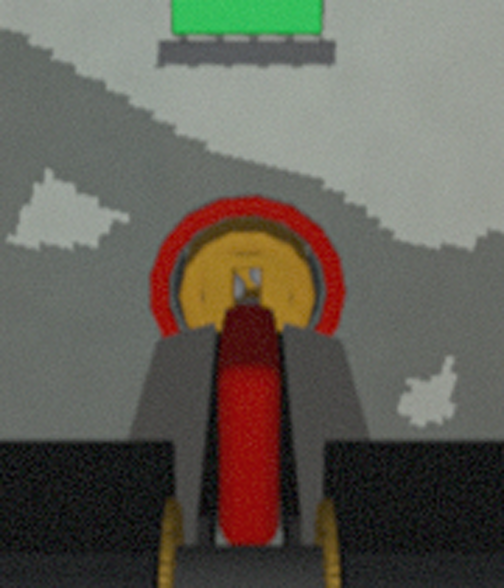

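View pics/s4.png

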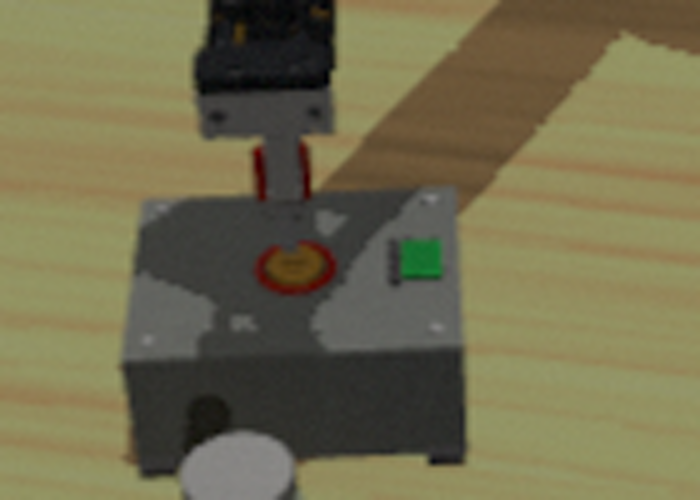

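The crop shows the ring centred at about pixel (278,225), the slot's far end at row 215, and the key aligned with the slot in column. I'll compute the residual.

Run:
```python
from h import *
s=state();M=R.from_quat(s["eef_rot"]).as_matrix();p=get_image("wrist");T=T_of(p)
tl=lambda r,c,z:(M.T@(ray(p,T,r,c,z)-s["tool_pos"])).round(2)
print(s["tool_pos"])
img=p["color"].astype(int);r,g,b=img[...,0],img[...,1],img[...,2]
ring=((r>120)&(g<70)&(b<70));ring[238:]=0;ring[:180]=0
e=cv2.fitEllipse(cv2.convexHull(cv2.findNonZero(ring.astype(np.uint8)))[:,0][lambda:None] if 0 else np.array([[c,k] for c,k in cv2.convexHull(cv2.findNonZero(ring.astype(np.uint8)))[:,0] if k<232]))
print("ring",e,tl(e[0][1],e[0][0],80.5))
for rc in [(225.4,278.3,86),(225,278.4,80.5)]: print(tl(*rc))
t=tl(215.4,278.2,86);print("slot end",t,"-> centre",t-[6.75,0,0])
bow=((r>100)&(g<60)&(b<60));bow[:245]=0;v,u=np.nonzero(bow);print("bow cols",u.mean(),"max row",v.max(),"pred topB",313.4)
```

```text
[569.4830212  -85.63005483 150.62597461]
ring ((278.1019287109375, 224.34063720703125), (67.54007720947266, 69.74054718017578), 90.85181427001953) [ 0.39 -1.05 70.12]
[ 1.31 -0.91 64.62]
[-0.08 -0.85 70.12]
slot end [ 8.23 -0.98 64.62] -> centre [ 1.48 -0.98 64.62]
bow cols 278.4728304947283 max row 313 pred topB 313.4
```

Request:
drive_tool:
  steps: [0.14, -0.06, 0, 0, 0, 0, 1, 0, 0, 0.4, 0, 0, 0, 1, 0, 0, 0.4, 0, 0, 0, 1, 0, 0, 0.4, 0, 0, 0, 1, 0, 0, 0, 0, 0, 0, 1, 0, 0, 0, 0, 0, 0, 1]

```text
time_s: 11.05
tool_pos: [568.0, -83.9, 137.4]
eef_rot: [0.614, 0.789, 0.0, 0.0]
contact_force: [1.3, -0.6, -0.8]
opening: 9.5
grip_force: 45.0
```

Request:
drive_tool:
  steps: [0, 0, 0.3, 0, 0, 0, 1, 0, 0, 0.3, 0, 0, 3, 1, 0, 0, 0.3, 0, 0, -6, 1, 0, 0, 0.3, 0, 0, 6, 1, 0, 0, 0, 0, 0, -3, 1]

```text
time_s: 11.68
tool_pos: [568.3, -84.3, 126.8]
eef_rot: [0.614, 0.79, -0.0, 0.0]
contact_force: [-1.8, -0.5, 6.5]
opening: 9.5
grip_force: 45.0
```

Request:
drive_tool:
  steps: [0, 0, 0.25, 0, 0, 3, 1, 0, 0, 0.25, 0, 0, -6, 1, 0, 0, 0.25, 0, 0, 6, 1, 0, 0, 0.2, 0, 0, -6, 1, 0, 0, 0.1, 0, 0, 6, 1, 0, 0, 0, 0, 0, -3, 1]

```text
time_s: 12.42
tool_pos: [569.0, -83.9, 118.4]
eef_rot: [0.614, 0.789, 0.001, 0.001]
contact_force: [-4.8, 3.3, 15.9]
opening: 9.5
grip_force: 45.0
```

Request:
drive_tool:
  steps: [0, 0, 0.15, 0, 0, 4, 1, 0, 0, 0.1, 0, 0, -8, 1, 0, 0, 0.1, 0, 0, 8, 1, 0, 0, 0.1, 0, 0, -8, 1, 0, 0, 0, 0, 0, 4, 1, 0, 0, 0, 0, 0, 0, 1]

```text
time_s: 13.18
tool_pos: [569.2, -84.2, 115.2]
eef_rot: [0.614, 0.789, 0.0, 0.001]
contact_force: [-7.9, 2.6, 22.2]
opening: 9.5
grip_force: 45.0
```

Run:
```python
from h import *
s=state();print(s["tool_pos"],s["contact_force"],s["moment"])
q=get_image("scene");p=get_image("wrist")
a=cv2.resize(q["color"][160:235,195:300,::-1],(560,400),interpolation=cv2.INTER_CUBIC);b=cv2.resize(p["color"][150:330,200:360,::-1],(355,400))
cv2.imwrite("pics/s5.png",cv2.resize(np.hstack([a,b]),(790,345)))
```

```text
[569.18792778 -84.2266674  115.17839278] [-7.92485669  2.5878901  22.15634083] [0.72870829 1.58355541 0.04467586]
```

View pics/s5.png

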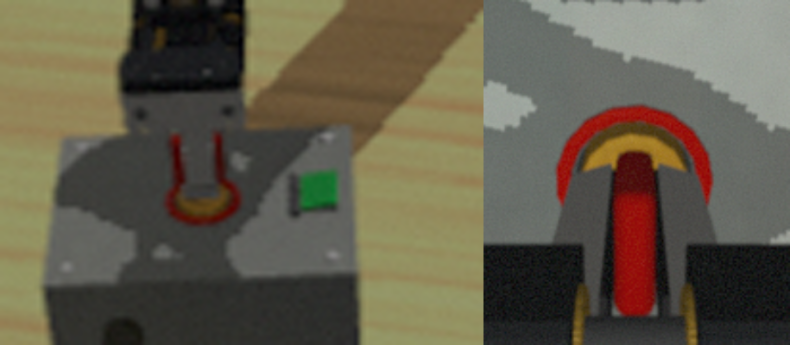

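The key seems nearly home: bow low over the plug, fingertips just above the ring. I'll push a little more and see whether it yields or is firm.

Request:
drive_tool:
  steps: [0, -0.05, 0.1, 0, 0, 4, 1, 0, 0, 0.1, 0, 0, -8, 1, 0, 0, 0.1, 0, 0, 8, 1, 0, 0, 0, 0, 0, -4, 1, 0, 0, 0, 0, 0, 0, 1]
  force: 60

```text
time_s: 13.9
tool_pos: [569.3, -84.3, 115.0]
eef_rot: [0.614, 0.79, 0.0, 0.001]
contact_force: [-14.7, 6.6, 37.2]
opening: 9.5
grip_force: 60.0
```

Run:
```python
from h import *
s=state();M=R.from_quat(s["eef_rot"]).as_matrix();print(s["tool_pos"],s["contact_force"],s["moment"],M[:,2].round(3))
p=get_image("wrist");img=p["color"].astype(int);r,g,b=img[...,0],img[...,1],img[...,2]
bow=((r>100)&(g<60)&(b<60));bow[:245]=0;bow[:,:255]=0;bow[:,300:]=0;v,u=np.nonzero(bow);print("bow cols",u.mean(),"max row",v.max())
for k in range(230,262,2): print(k,img[k,278],end=' ')
```

```text
[569.34434616 -84.31605284 115.02957046] [-14.71032918   6.58789738  37.15828411] [1.23036013 2.85158191 0.08420099] [ 0.002 -0.001 -1.   ]
bow cols 278.4899759422614 max row 314
230 [71  2  8] 232 [71  9  8] 234 [74  8  9] 236 [77 20 12] 238 [75  8 15] 240 [80  9 12] 242 [76 13  9] 244 [80 15 26] 246 [78 12 13] 248 [79 19 13] 250 [102  22  22] 252 [124   8   9] 254 [139  19  13] 256 [149  20  10] 258 [152  27  14] 260 [152  16  10]
```

Firm: 3 mm more command gave only 0.2 mm of travel, and the force rose to 37 N, so the key is home. I'll ease the push and start turning.

Request:
drive_tool:
  steps: [0, 0, -0.2, 0, 0, 0, 1, 0, 0, -0.1, 0, 0, 0, 1, 0, 0, 0, 0, 0, 10, 1, 0, 0, 0, 0, 0, 10, 1, 0, 0, 0, 0, 0, 10, 1, 0, 0, 0, 0, 0, 0, 1]

```text
time_s: 14.7
tool_pos: [569.6, -84.2, 115.2]
eef_rot: [0.798, 0.603, 0.002, 0.002]
contact_force: [-4.9, 4.0, 19.7]
opening: 9.3
grip_force: 60.0
```

Run:
```python
from h import *
s=state();M=R.from_quat(s["eef_rot"]).as_matrix();print(s["tool_pos"],s["contact_force"],M.T@s["contact_force"],s["moment"],np.degrees(np.arctan2(M[1,0],M[0,0])),s["opening"])
```

```text
[569.59610338 -84.23010922 115.20173796] [-4.87111711  4.02528355 19.65608509] [  2.55741724  -5.6995755  -19.67909619] [0.81573891 0.92944539 0.04416673] 74.18128418960025 9.317861838878011
```

Request:
drive_tool:
  steps: [0, 0, 0, 0, 0, 10, 1, 0, 0, 0, 0, 0, 10, 1, 0, 0, 0, 0, 0, 10, 1, 0, 0, 0, 0, 0, 10, 1, 0, 0, 0, 0, 0, 10, 1, 0, 0, 0, 0, 0, 10, 1, 0, 0, 0, 0, 0, 4, 1, 0, 0, 0, 0, 0, 0, 1, 0, 0, 0, 0, 0, 0, 1]

```text
time_s: 15.82
tool_pos: [570.4, -85.2, 115.3]
eef_rot: [0.996, 0.09, 0.003, 0.002]
contact_force: [-2.2, 0.9, 17.4]
opening: 9.8
grip_force: 60.0
```

Run:
```python
from h import *
s=state();M=R.from_quat(s["eef_rot"]).as_matrix();print(s["tool_pos"],s["contact_force"],M.T@s["contact_force"],s["moment"],np.degrees(np.arctan2(M[1,0],M[0,0])),s["opening"])
q=get_image("scene");p=get_image("wrist")
a=cv2.resize(q["color"][140:235,185:310,::-1],(526,400),interpolation=cv2.INTER_CUBIC);b=cv2.resize(p["color"][100:330,180:380,::-1],(348,400))
cv2.imwrite("pics/s6.png",cv2.resize(np.hstack([a,b]),(790,362)))
```

```text
[570.43257554 -85.15544654 115.26677835] [-2.19338755  0.85815482 17.39013992] [ -1.89729308  -1.16529833 -17.40708775] [0.14327304 0.34474974 0.17988685] 10.272586993905291 9.822128779829093
```

View pics/s6.png

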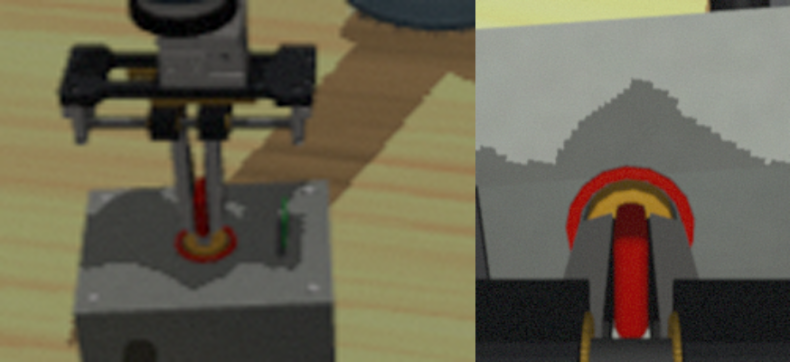

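The flag stands up edge-on and the moment about z is 0.18 N m, above the spring's 0.105, so the plug is at its stop. I'll add a small margin, then hand in.

Request:
drive_tool:
  steps: [0, 0, 0, 0, 0, 2, 1, 0, 0, 0, 0, 0, 0, 1, 0, 0, 0, 0, 0, 0, 1, 0, 0, 0, 0, 0, 0, 1]

```text
time_s: 16.42
tool_pos: [570.5, -85.1, 115.3]
eef_rot: [0.997, 0.072, 0.003, 0.002]
contact_force: [-1.5, 1.4, 16.4]
opening: 9.4
grip_force: 60.0
```

Run:
```python
from h import *
s=state();M=R.from_quat(s["eef_rot"]).as_matrix();print(s["tool_pos"],s["contact_force"],s["moment"],np.degrees(np.arctan2(M[1,0],M[0,0])),s["grip_force"],s["opening"])
if s["moment"][2]>0.12 and s["grip_force"]>40: print(close_job())
```

```text
[570.53010214 -85.09390109 115.26377692] [-1.52025017  1.41491712 16.44890485] [0.28382443 0.26129278 0.22361592] 8.278566213873649 60.02471208572388 9.35305602391686
the job is handed in; nothing more can be done
None
```

The red key is pushed home in the lock and turned clockwise to its stop, the gripper is still holding it there at 60 N, and the job was handed in at about 16.5 s; the hand-in gave no verdict.

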